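# Stack slide cases over the studs of a reader dock and hold them down

### The arm

A 7-joint arm with a two-finger parallel gripper is mounted at the origin on the work surface. World frame = base frame: x ahead of the robot, y to its left, z up, the work surface at z = 0. Lengths are in m, angles in degrees, forces in N, time in s.
With the tool pointing down it reaches from about 0.35 to 0.775 m from the base axis. Payload 3.1 kg.
Tool frame: the origin (TCP) lies midway between the tips of the shut fingers; the grasp point (between the pads) lies 19 mm behind it; z points along the fingers, y is the line along which they close (so a half turn about z gives the same grasp; the last joint's range is limited). The gripper opens to 85 mm and grips with 20 to 120 N. Pads are 22 mm wide; open, the fingers measure 114 mm over their backs; the gripper's body (76 mm by 85 mm) begins 54 mm behind the grasp point. The pads swing forward as they close: fully open they stand 13 mm farther back than shut.
Start: joints at [72.726, 17.813, 0.802, 86.603, -0.252, 75.585, -1.558], TCP at [0.141, -0.532, 0.231] pointing down, gripper open.
Joint ranges: [-154.91, 154.91], [-16.99, 109.72], [-72.82, 74.43], [7.12, 147.25], [-82.49, 262.49], [11.32, 116.49], [-174.64, 174.64]. Speed limits (degrees/s): [159.86, 159.86, 180, 180, 180, 180, 180].

### API

Orientations are given as a 3x3 rotation matrix whose columns are the frame's x, y, z axes.
In Python, from plant import manip gives the robot as it stands.
- The arm moves only by the tool jog_arm, never from a script. Its argument "steps" is text: rows parted by semicolons, each of 5 numbers parted by spaces: the shift along the tool's x, y, z in m, then the turn about the tool's z in rad, then the closure in counts, from 0 (fully open) to 255 (shut). A call has 1 to 10 rows; each row is the pose to reach, as a shift and turn from the pose commanded when the call began, along the tool's axes at that moment; what a row does not reach only later rows make up. A row lasts 1/8 s, in which the tool goes at most 62.5 mm and 10.7 degrees, less where a joint would pass 70% of its speed; a pose out of reach is approached as far as the arm can. A call with a gripper value outside its range is refused whole. The fingers move at their own pace and stop on an object; "squeeze" is the grip in N (left out, the last holds). Time passes only in rows, so rows that repeat a pose let the fingers close. It gives the time, the measured TCP pose, the force, the opening and the grip force at its end, in the units of the state.
- manip.observe(): the state, without advancing time (a new reading comes with each control period).
- manip.snapshot(name): name is "scene" or "top" or "wrist"; returns a dict with "img" (384x512x3 uint8, blue, green, red), "range_z" (384x512 float32, m along the optical axis (not along the pixel's ray), 0 where there is no reading), "intrinsics" (3x3 intrinsics, pixels), "k1" (the pictures are not rectified: a ray, as slopes to the right and down, at radius r is drawn at 1 + k1 r^2 times it, then the intrinsics apply), "R" (3x3) and "t" (3): a world point X has camera coordinates R X + t. Camera axes: x right, y down, z forward; pixel columns grow to the right and rows downward; lengths in m; the calibration is good to about 2 mm. A picture is of the moment at which its call begins.
- manip.sign_off(): hands the job in; it is judged then, once.
The state is a dict: "t": time; "joint_pos": joint angles; "qvel": joint speeds; "joint_torque": joint torques, N m; "position": TCP position; "tool_rot": TCP orientation; "ft_force": force on the tool from outside, world axes, zero at the start; "moment": the same for the moment, N m; "finger_gap": opening from 0.0 (shut) to 1.0 (fully open); "grasp_force": force on a finger pad.
Only numpy, scipy, OpenCV 4.12 (cv2) and the standard library are available. Lean on these libraries where they do the work, as an engineer would, in place of code of your own. Each camera call takes 0.05 s, during which the arm holds its last target. There are 200 camera calls.

### The job

Load the reader dock: keeping the slide cases upright, set the tall case on the dock's sprung bed so that the bed's stud drops into the hidden socket under the case, then set the low case on the tall one in the same way over its lid stud, each with its clasp end at the stud end and its edges in line with what it stands on. Then press the low case down until the bed is fully down, and finish while still holding it pressed down: do not let go. Leave the beaker, the small bottle and the counter where they are.

Things in the scene. Friction and masses are not known exactly. Their poses are not given: they have to be found in the camera images.
- tall_case_center (a point): Centre (23 mm above the underside) of the taller closed slide case: grey plastic, 84 mm long (x), 52 wide (y), 46 high. Steel clasp on its -x end face (3 mm proud), paper label and a metal stud (10 mm across, 8 high, tapered tip) on the lid, the stud 22 mm from the middle towards the clasp. Smooth flat long sides to grip across the width. About 0.35 kg, varies 30 %. x points away from the clasp, z up.
- low_case_center (a point): Centre (15 mm above the underside) of the lower closed slide case: grey plastic, 84 mm long (x), 52 wide (y), 30 high. Steel clasp on its -x end face (3 mm proud), paper label and a metal stud (10 mm across, 8 high, tapered tip) on the lid, the stud 22 mm from the middle towards the clasp. Smooth flat long sides to grip across the width. About 0.22 kg, varies 30 %. x points away from the clasp, z up.
- tall_case_socket (a point): Hidden socket under the tall case, straight below its lid stud: round, 13 mm across, 12 mm deep, mouth chamfered 2 mm. This point is the middle of its mouth, in the plane of the case's underside, 22 mm from the middle towards the clasp (-x). Axes as the case.
- low_case_socket (a point): Hidden socket under the low case, straight below its lid stud: round, 13 mm across, 12 mm deep, mouth chamfered 2 mm. This point is the middle of its mouth, in the plane of the case's underside, 22 mm from the middle towards the clasp (-x). Axes as the case.
- tall_case_stud (a point): Foot of the stud on the tall case's lid, in the plane of the lid's top (46 mm above its underside); the stud rises 8 mm from here. Axes as the case.
- bed_center (a point): Middle of the top of the dock's bed: a white platform 84 by 52 mm, outline as the cases, 44 mm above the table when up, standing 10 mm proud of a white housing 150 by 110 by 34 mm that is fixed to the table. x along the bed's length, away from its stud; z up. A seated case has its x along the bed's x.
- bed_stud (a point): Foot of the bed's stud, in the plane of the bed's top face, 22 mm from the bed's middle (-x). The dark metal stud is 10 mm across, rises 8 mm, with a tapered tip. It moves with the bed.
- bed (a joint): How far the bed is pressed down, m: 0 up, 0.006 fully down at its stop. The spring is preloaded: the weight of both cases does not move it; the hand must add about 2 to 6 N to start it and 8 to 12 N to bring it fully down. It springs back when released.
- beaker: Bystander: empty glass beaker, 68 mm across, 85 mm high, standing; origin at the centre of its underside.
- oil_bottle: Bystander: small amber bottle, 34 mm across, 75 mm high, black cap; origin at the centre of its underside.
- counter: Bystander: black tally counter, 50 by 75 by 30 mm with four white keys on top (35 mm high in all); origin at the centre of its underside.
Not all that is in view belongs to the job. Leave any blue or yellow look-alike of the part that bears tall_case_center alone.

How it is judged (in metres and radians):
On the way, in this order (a step that is already met when the one before it is completed fails the run):
1. the tall case has dropped over the bed's stud and sits squarely on the bed (distance between tall_case_socket and bed_stud below 0.0035 m and horizontal distance between tall_case_center and bed_center below 0.006 m and angle between the x axis of tall_case_center and the x axis of bed_center, either way round below 0.14 rad and angle between tall_case_center's own z axis and vertical below 0.06 rad), for 0.2 s.
2. the low case has dropped over the tall case's stud and sits squarely on it (all of step 1 and distance between low_case_socket and tall_case_stud below 0.0035 m and horizontal distance between low_case_center and tall_case_center below 0.006 m and angle between the x axis of low_case_center and the x axis of tall_case_center, either way round below 0.14 rad and angle between low_case_center's own z axis and vertical below 0.06 rad), for 0.2 s.
At the end, for the whole second after the job is handed in: Both cases seated in order over their studs (socket mouth within 3.5 mm of the stud's foot, middles within 6 mm, lengths in line within 8 degrees, the same way round, upright within 3.4 degrees), the bed pressed down at least 4.5 mm of its 6 mm, and the fingers still on the low case with over 2 N (all of step 2 and value of joint bed above 0.0045 m and contact force between the fingers and low_case above 2 N); the arm keeps its last pose, push and grip.
It fails at once if a bystander is moved more than 25 mm (distance of any of beaker, oil_bottle, counter from where it was at the start of the episode above 0.025 m).
It fails at once if a slide case is tipped more than 40 degrees (angle between any of tall_case_center, low_case_center's own z axis and vertical above 0.7 rad).
It also fails if it takes over 53 s, if anything falls off the work surface, if the arm or the gripper's body presses on something with over 40 N, if the wrist force passes 120 N, or if a joint passes its speed limit or range.

## Working session

There is one attempt and no reset: what is moved stays moved. The work goes in short steps, Python scripts to look and compute and a tool call to move; the robot and the scene stay as the last step left them, time stands still between calls to the robot, and variables do not carry over. Pictures are saved under pics/ and viewed, at most 10 in all, crops included, and the job is handed in when it is done.

Besides the shell and the picture viewer there is one more tool, called as name(argument=value, ...), one argument or row to a line, values as JSON. jog_arm: Moves the arm, as the interface text tells. Its arguments: {"type":"object","properties":{"steps":{"type":"string"},"squeeze":{"type":"number"}},"required":["steps"]}

```bash
ls; mkdir -p pics; cat > h.py <<'E'
import numpy as np, cv2
from plant import manip
def snap(n):
    s=manip.snapshot(n); np.savez(f'{n}.npz',**s); return s
def load(n): return dict(np.load(f'{n}.npz'))
def ray(s,px):
    K=s['intrinsics'];d=(np.atleast_2d(px).astype(float)-[K[0,2],K[1,2]])/[K[0,0],K[1,1]]
    u=d.copy()
    for _ in range(20): u=d/(1+s['k1']*(u**2).sum(1,keepdims=True))
    return np.c_[u,np.ones(len(u))]
def onplane(s,px,z):
    r=ray(s,px)@s['R']; c=-s['R'].T@s['t']; k=(z-c[2])/r[:,2]
    return c+r*k[:,None]
def cloud(s):
    h,w=s['range_z'].shape; v,u=np.mgrid[:h,:w]
    r=ray(s,np.c_[u.ravel(),v.ravel()])*s['range_z'].reshape(-1,1)
    return ((r-s['t'])@s['R']).reshape(h,w,3)
def proj(s,X):
    c=np.atleast_2d(X)@s['R'].T+s['t'];u=c[:,:2]/c[:,2:];u=u*(1+s['k1']*(u**2).sum(1,keepdims=True))
    K=s['intrinsics'];return u*[K[0,0],K[1,1]]+[K[0,2],K[1,2]]
E
python3 - <<'E'
from h import *
a=snap('scene');b=snap('top')
cv2.imwrite('pics/a.png',a['img']);cv2.imwrite('pics/b.png',b['img'])
for s in(a,b):print(-s['R'].T@s['t'],s['R'],s['k1'],s['intrinsics'][0])
o=manip.observe();print(o)
E
```

```text
pics
[ 1.58975052 -0.08062283  0.69342228] [[ 0.03581582  0.99914079 -0.02085459]
 [ 0.51302902 -0.03629071 -0.85760376]
 [-0.85762372  0.02001677 -0.513888  ]] 0.05226788813754305 [432.24205189   0.         259.63392062]
[ 0.47581392 -0.04963792  0.96899744] [[ 0.01675943 -0.99984185 -0.00594999]
 [-0.99347094 -0.01598041 -0.11296068]
 [ 0.11284773  0.0078043  -0.99358164]] -0.05454639447814003 [387.65666951   0.         255.02514678]
{'t': 0.1, 'joint_pos': array([72.72644295, 17.8565379 ,  0.80096865, 86.68019087, -0.25236174,
       75.58501114, -1.55816421]), 'qvel': array([-0.09746527, -0.18880231, -0.02265415, -0.2405259 , -0.08963671,
       -0.05534209, -0.04285064]), 'joint_torque': array([ 1.09494689e-03, -3.80852723e+01,  1.46781374e-01, -2.31242019e+01,
        1.22345594e-02,  8.03776231e-03,  3.99962772e-06]), 'position': array([ 0.14113626, -0.53092432,  0.2303413 ]), 'tool_rot': array([[ 9.66422411e-01,  2.56957868e-01, -6.14834315e-04],
       [ 2.56958591e-01, -9.66420341e-01,  2.00168767e-03],
       [-7.98389936e-05, -2.09246278e-03, -9.99997808e-01]]), 'ft_force': array([-0.2420276 , -0.112476  ,  0.16080673]), 'moment': array([-0.05480346, -0.04625288, -0.01839074]), 'grasp_force': 0.0, 'finger_gap': 1.0001257166344135}
```

View pics/a.png

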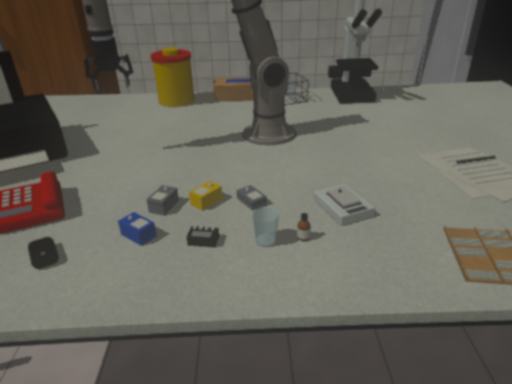

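View pics/b.png

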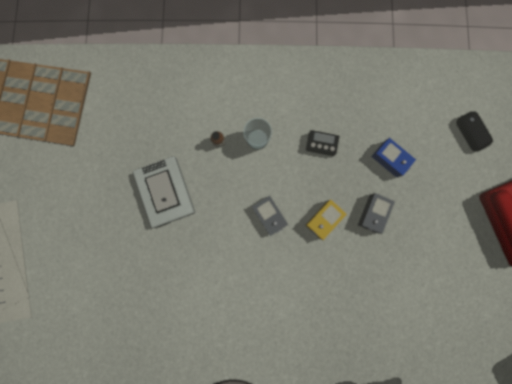

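The scene view shows the dock at (345,203), two grey cases at (163,200) and (252,197), and blue and yellow look-alikes at (137,228) and (205,195). In the top view these are: dock (164,192), grey cases (377,213) and (267,215), yellow (327,220), blue (395,157). The beaker is at (257,134), the bottle at (217,138) and the counter at (323,143). Candidates for the tall case are grey (377,213), grey (267,215), yellow (327,220) and blue (395,157). Only a grey one fits the description, so I'll tell them apart by height.

```bash
python3 - <<'E'
from h import *
s=load('top');C=cloud(s)
for n,(u,v) in dict(g1=(377,213),g2=(267,215),dock=(164,192)).items():
    w=35
    P=C[v-w:v+w,u-w:u+w].reshape(-1,3);P=P[s['range_z'][v-w:v+w,u-w:u+w].ravel()>0]
    P=P[np.abs(P[:,:2]-C[v,u,:2]).max(1)<.1]
    hz=P[:,2]; print(n,C[v,u],np.histogram(hz,bins=np.arange(-.006,.07,.004))[0])
r=[cv2.resize(s['img'][v-40:v+40,u-40:u+40],(400,400),interpolation=cv2.INTER_CUBIC) for u,v in((377,213),(267,215))]
r.append(cv2.resize(s['img'][192-40:192+40,164-40:164+40],(400,400),interpolation=cv2.INTER_CUBIC))
m=np.hstack(r[:2]);cv2.imwrite('pics/c.png',cv2.convertScaleAbs(m,alpha=1.6));cv2.imwrite('pics/d.png',r[2])
E
```

```text
g1 [ 0.50688963 -0.33444644  0.0456251 ] [ 448 2947  484   15   12   21   11   15   20   18   21   17  417  378
   12    5    0    0    0]
g2 [ 0.4986366  -0.07261511  0.02858218] [ 427 3077  617    5    0    1    4    9  316  391   23    6    0    0
    0    0    0    0    0]
dock [0.54898974 0.17587011 0.04436039] [ 177 1418  354   20   10   22   17   31   38  754 1175   99  570  130
    9    2    0    0    0]
```

View pics/c.png

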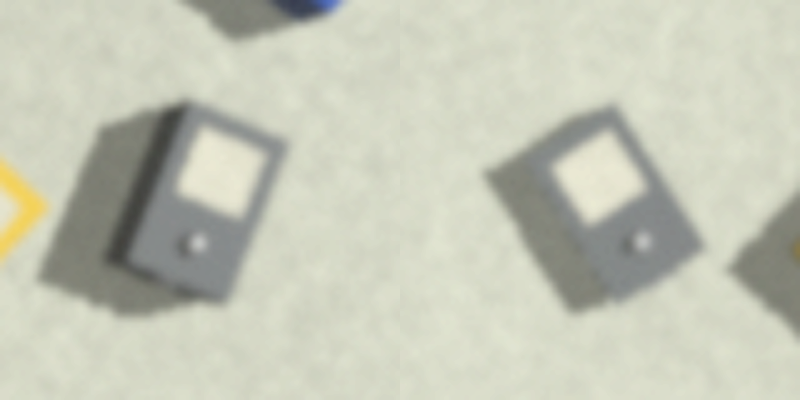

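View pics/d.png

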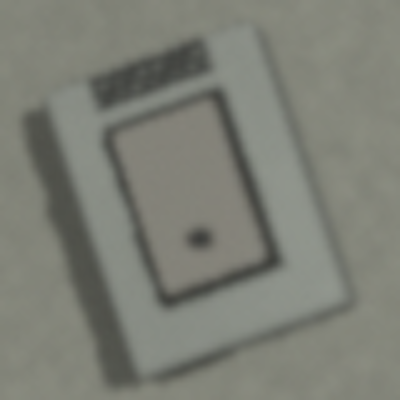

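Left is the tall case (lid at 45.6 mm), with its stud at about (377,218) in full-frame pixels. Right is the low case (28.6 mm), stud about (275,222). On the dock, the bed's stud is at about (164,200), also on the robot side. Now I'll measure precisely.

```bash
cat >> h.py <<'E'
def rect(s,c,z,lo,hi,rad=.07):
    C=cloud(s);m=(s['range_z']>0)&(C[...,2]>lo)&(C[...,2]<hi)&(np.hypot(C[...,0]-c[0],C[...,1]-c[1])<rad)
    m=cv2.morphologyEx(m.astype(np.uint8),cv2.MORPH_OPEN,np.ones((3,3)))
    n,l,st,_=cv2.connectedComponentsWithStats(m);k=1+st[1:,4].argmax();m=l==k
    v,u=np.nonzero(m);P=onplane(s,np.c_[u,v],z)[:,:2]
    (cx,cy),(w,h),a=cv2.minAreaRect((P*1000).astype(np.float32))
    if w<h: w,h,a=h,w,a+90
    a=(a+90)%180-90
    d=P-P.mean(0);e=np.linalg.eigh(d.T@d)[1][:,1];pa=np.degrees(np.arctan2(e[1],e[0]));pa=(pa+90)%180-90
    return m,np.array([cx,cy])/1e3,P.mean(0),w,h,a,pa
E
python3 - <<'E'
from h import *
s=load('top')
for n,c,z,uv in(('tall',(.507,-.334),.046,(377,218)),('low',(.499,-.0726),.030,(275,222)),('bed',(.549,.176),.044,(164,200))):
    m,c1,c2,w,h,a,pa=rect(s,c,z,z-.006,z+.005)
    print(n,m.sum(),c1.round(4),c2.round(4),w,h,round(a,1),round(pa,1))
    u,v=uv;g=cv2.GaussianBlur(cv2.cvtColor(s['img'],cv2.COLOR_BGR2GRAY),(0,0),.7).astype(float)[v-6:v+7,u-6:u+7]
    g=g-np.median(g); g=-g if n=='bed' else g; 
    g=np.where(g>.4*g.max(),g,0); yy,xx=np.mgrid[v-6:v+7,u-6:u+7]
    p=((g*xx).sum()/g.sum(),(g*yy).sum()/g.sum()); q=onplane(s,p,z+.007)[0]
    for aa in(a,pa):
        e=np.array([np.cos(np.radians(aa)),np.sin(np.radians(aa))]);print('  stud',np.round(p,1),q.round(4),'centre from stud',(q[:2]+.022*e).round(4))
E
```

```text
tall 780 [ 0.5056 -0.3367] [ 0.5074 -0.3374] 86.93561553955078 54.81367492675781 -22.5 -24.3
  stud [380.  213.3] [ 0.5061 -0.3392  0.053 ] centre from stud [ 0.5264 -0.3476]
  stud [380.  213.3] [ 0.5061 -0.3392  0.053 ] centre from stud [ 0.5261 -0.3483]
low 718 [ 0.4975 -0.0802] [ 0.4977 -0.0796] 84.33552551269531 51.96233367919922 33.0 30.4
  stud [272.3 219.3] [ 0.4884 -0.0852  0.037 ] centre from stud [ 0.5069 -0.0732]
  stud [272.3 219.3] [ 0.4884 -0.0852  0.037 ] centre from stud [ 0.5074 -0.0741]
bed 749 [0.5513 0.1822] [0.5513 0.1822] 84.93284606933594 53.52402877807617 21.4 21.0
  stud [164.  199.8] [0.5297 0.1735 0.051 ] centre from stud [0.5502 0.1815]
  stud [164.  199.8] [0.5297 0.1735 0.051 ] centre from stud [0.5503 0.1814]
```

```bash
cat >> h.py <<'E'
def delta(x,y,z,yaw):
    o=manip.observe();R=o['tool_rot'];d=R.T@(np.array([x,y,z])-o['position'])
    cur=np.degrees(np.arctan2(R[1,0],R[0,0]));th=np.radians((cur-yaw+180)%360-180)
    print('t %.2f'%o['t'],'pos',o['position'].round(4),'yaw %.2f'%cur,'tilt',R[:2,2].round(4),'d',d.round(4),'turn %.4f'%th,'F',o['ft_force'].round(2),'gap %.3f'%o['finger_gap'],'grip %.1f'%o['grasp_force'])
E
python3 -c "
from h import *
delta(.506,-.337,.21,-23)"
```

```text
t 0.10 pos [ 0.1411 -0.5309  0.2303] yaw 14.89 tilt [-0.0006  0.002 ] d [ 0.4024 -0.0936  0.0205] turn 0.6613 F [-0.24 -0.11  0.16] gap 1.000 grip 0.0
```

jog_arm(
  steps="0.055 -0.013 0.003 0.1 0; 0.11 -0.026 0.006 0.2 0; 0.165 -0.039 0.009 0.3 0; 0.22 -0.052 0.012 0.4 0; 0.275 -0.064 0.015 0.5 0; 0.33 -0.077 0.018 0.6 0; 0.38 -0.088 0.02 0.661 0; 0.402 -0.0936 0.02 0.661 0; 0.402 -0.0936 0.02 0.661 0",
  squeeze=40,
)

```text
t: 1.23
position: [0.5066, -0.3363, 0.2106]
tool_rot: [[0.922, -0.387, -0.001], [-0.387, -0.922, 0.001], [-0.001, -0.001, -1.0]]
ft_force: [0.2, -0.1, -0.2]
finger_gap: 0.998
grasp_force: 0.0
```

```bash
python3 - <<'E'
from h import *
delta(.506,-.337,.21,-23)
s=snap('wrist');cv2.imwrite('pics/w1.png',s['img']);print(-s['R'].T@s['t'],s['R'])
for z in(.03,.046):
    pass
try: print(rect(s,(.506,-.337),.046,.040,.052)[1:])
except Exception as e: print(e)
E
```

```text
t 1.23 pos [ 0.5066 -0.3363  0.2106] yaw -22.76 tilt [-0.001   0.0011] d [-0.0003  0.0009  0.0006] turn 0.0042 F [ 0.21 -0.1  -0.19] gap 0.998 grip 0.0
[ 0.58148855 -0.36821111  0.35187079] [[-0.38673897 -0.92218725 -0.00190827]
 [-0.87417022  0.36594141  0.31923864]
 [-0.29369949  0.12513017 -0.94767244]]
(array([ 0.50746344, -0.3386944 ]), array([ 0.50960536, -0.33955994]), 84.08367919921875, 51.78436279296875, -22.271148681640625, np.float64(-22.114656140772695))
```

View pics/w1.png

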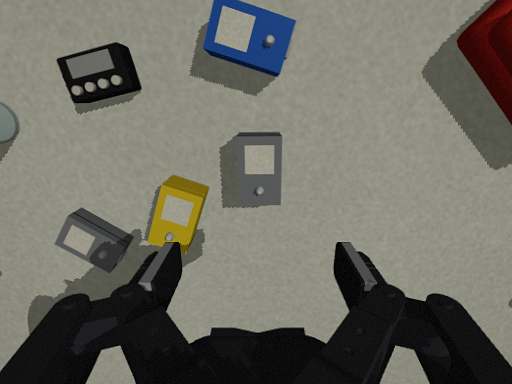

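The wrist view shows the tall grey case at (260,170), its stud at (259,190) towards the hand. The yellow look-alike at (178,205) is close to where the left finger goes, so I'll check that clearance.

```bash
python3 - <<'E'
from h import *
s=load('wrist');C=cloud(s);I=cv2.cvtColor(s['img'],cv2.COLOR_BGR2HSV)
m=(I[...,0]>18)&(I[...,0]<35)&(I[...,1]>150)&(s['range_z']>0)&(C[...,2]>.01)
P=C[m]-[.5075,-.3387,0];a=np.radians(-22.2);e=np.array([np.cos(a),np.sin(a)]);f=np.array([-e[1],e[0]])
L=np.c_[P[:,:2]@e,P[:,:2]@f,P[:,2]]
print(L.min(0),L.max(0)); 
for lo in np.arange(-.06,.05,.01):
    q=L[(L[:,0]>lo)&(L[:,0]<lo+.01)]; print(round(lo,2),q[:,1].min().round(4) if len(q) else None)
# stud bright blob
g=cv2.cvtColor(s['img'],cv2.COLOR_BGR2GRAY)[182:200,250:270];print(g[::2,::2])
delta(.5075,-.3387,.09,-22.2)
E
```

```text
[-0.11040725 -0.06100001  0.01017562] [0.11591663 0.22039768 0.305609  ]
-0.06 0.0759
-0.05 0.0724
-0.04 0.0694
-0.03 0.0728
-0.02 -0.06
-0.01 -0.0412
0.0 -0.061
0.01 -0.0204
0.02 None
0.03 None
0.04 None
[[ 88  89  88  88  88  89  88  87  88  88]
 [ 87  88  89  89  88  90  88  88  88  88]
 [ 89  88  90  88  88 104  83  88  89  89]
 [ 88  90  85  74 116 134 129  87  89  88]
 [ 87  88  56  80 143 150 141  84  89  89]
 [ 89  88  49  72 156 152 123  87  90  88]
 [ 89  89  84  48  77  96  83  88  88  88]
 [ 88  87  90  86  88  87  88  89  90  89]
 [ 89  89  89  87  87  88  89  88  89  89]]
t 1.27 pos [ 0.5047 -0.3385  0.2108] yaw -22.98 tilt [-0.0022 -0.0006] d [ 0.0029 -0.0011  0.1208] turn -0.0136 F [-0.27 -0.7   0.14] gap 1.001 grip 0.0
```

```bash
cat >> h.py <<'E'
def avgpose(n=6,cam='wrist'):
    p=[];r=[];S=[]
    for i in range(n):
        S.append(snap(cam));o=manip.observe();p.append(o['position']);r.append(np.degrees(np.arctan2(o['tool_rot'][1,0],o['tool_rot'][0,0])))
    print('t %.2f'%o['t'],'mean pos',np.mean(p,0).round(4),'sd',np.std(p,0).round(4),'yaw %.2f sd %.2f'%(np.mean(r),np.std(r)),'F',o['ft_force'].round(1),'gap %.3f grip %.1f'%(o['finger_gap'],o['grasp_force']))
    return np.mean(p,0),np.mean(r),S
def go(p,yaw,x,y,z,w):
    a=np.radians(yaw);d=np.array([x,y,z])-p
    print('shift %.4f %.4f %.4f turn %.4f'%(d[0]*np.cos(a)+d[1]*np.sin(a),d[0]*np.sin(a)-d[1]*np.cos(a),-d[2],np.radians((yaw-w+180)%360-180)))
E
python3 - <<'E'
from h import *
p,y,S=avgpose(5)
for s in S[::2]:
    m,c1,c2,w,h,a,pa=rect(s,(.507,-.338),.046,.040,.052);print(c1.round(4),w,h,round(a,2),round(pa,2),(-s['R'].T@s['t']).round(4))
    print(onplane(s,(259.8,190),.053).round(4))
go(p,y,.5075,-.3387,.09,-22.2)
E
```

```text
t 1.52 mean pos [ 0.5036 -0.3401  0.2114] sd [0.0002 0.0003 0.0002] yaw -23.20 sd 0.04 F [ 0.5  0.2 -0.3] gap 0.999 grip 0.0
[ 0.5077 -0.3388] 84.14398193359375 51.63211441040039 -22.11 -22.23 [ 0.5796 -0.3705  0.3521]
[[ 0.4863 -0.3342  0.053 ]]
[ 0.5081 -0.3388] 84.30445861816406 51.62067794799805 -22.13 -21.76 [ 0.5781 -0.3725  0.3526]
[[ 0.4848 -0.336   0.053 ]]
[ 0.5078 -0.3384] 84.92499542236328 51.19912338256836 -21.96 -21.95 [ 0.5782 -0.3723  0.3529]
[[ 0.4852 -0.3357  0.053 ]]
shift 0.0031 -0.0028 0.1214 turn -0.0174
```

jog_arm(
  steps="0.0035 -0.003 0.05 -0.018 55; 0.0035 -0.003 0.1 -0.018 55; 0.0035 -0.003 0.13 -0.018 55; 0.0035 -0.003 0.16 -0.018 55; 0.0035 -0.003 0.185 -0.018 55; 0.0035 -0.003 0.2 -0.018 55; 0.0035 -0.003 0.2 -0.018 55; 0.0035 -0.003 0.2 -0.018 55",
  squeeze=40,
)

```text
t: 2.52
position: [0.5109, -0.3372, 0.0125]
tool_rot: [[0.927, -0.374, 0.002], [-0.374, -0.927, -0.001], [0.002, 0.001, -1.0]]
ft_force: [0.5, -0.2, 0.6]
finger_gap: 0.783
grasp_force: 0.0
```

```bash
python3 - <<'E'
from h import *
p,y,S=avgpose(3)
go(p,y,.5078,-.3387,.011,-22.1)
s=S[-1];m,c1,c2,w,h,a,pa=rect(s,(.507,-.338),.046,.040,.052);print(c1.round(4),w,h,a,pa)
cv2.imwrite('pics/w2.png',s['img'])
E
```

```text
t 2.67 mean pos [ 0.5111 -0.3371  0.0127] sd [0.     0.0001 0.0001] yaw -21.96 sd 0.00 F [-0.5  0.5 -0.1] gap 0.783 grip 0.0
shift -0.0025 0.0027 0.0017 turn 0.0025
[ 0.513  -0.3411] 76.31620788574219 51.737274169921875 -22.386756896972656 -21.767565264168326
```

View pics/w2.png

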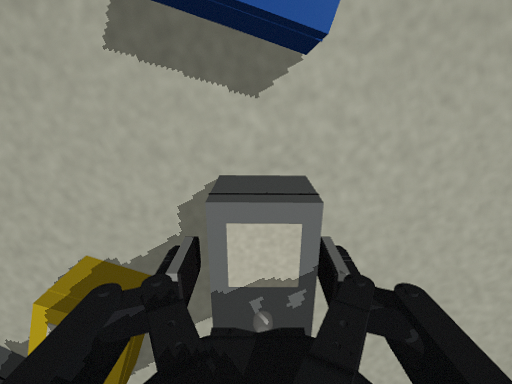

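The open fingers straddle the tall case (lid x 208–322, stud at (262,320)), which sits about 2 mm off centre. I'll correct that and close.

jog_arm(
  steps="-0.0025 0.0027 0.001 0.002 55; -0.0025 0.0027 0.001 0.002 255; -0.0025 0.0027 0.001 0.002 255; -0.0025 0.0027 0.001 0.002 255; -0.0025 0.0027 0.001 0.002 255; -0.0025 0.0027 0.001 0.002 255",
  squeeze=50,
)

```text
t: 3.42
position: [0.5068, -0.3383, 0.0107]
tool_rot: [[0.927, -0.376, 0.0], [-0.376, -0.927, -0.0], [0.0, 0.0, -1.0]]
ft_force: [-1.7, -0.1, 4.6]
finger_gap: 0.601
grasp_force: 55.2
```

```bash
python3 - <<'E'
from h import *
p,y,S=avgpose(3)
print('grasp: rel case x along tool:',(np.array([.5078,-.3387])-p[:2])@[np.cos(np.radians(y)),np.sin(np.radians(y))])
go(p,y,.551,.182,.20,21.2)
s=S[-1];g=cv2.cvtColor(s['img'],cv2.COLOR_BGR2GRAY);cv2.imwrite('w3.png',g)
print(S[-1]['R'],S[-1]['t'])
E
```

```text
t 3.58 mean pos [ 0.5068 -0.3383  0.0107] sd [0. 0. 0.] yaw -22.08 sd 0.00 F [-2.  -0.1  5.4] gap 0.602 grip 55.2
grasp: rel case x along tool: 0.0010895132609513242
shift -0.1546 -0.4988 -0.1893 turn -0.7554
[[-3.75836448e-01 -9.26685602e-01 -8.71653262e-04]
 [-8.78764758e-01  3.56102284e-01  3.17747799e-01]
 [-2.94141912e-01  1.20187182e-01 -9.48174866e-01]] [-0.12321011  0.59442691  0.35972484]
```

jog_arm(
  steps="0 0 -0.03 0 255; 0 0 -0.07 0 255; 0 0 -0.11 0 255; -0.008 -0.025 -0.139 -0.038 255; -0.023 -0.075 -0.139 -0.113 255; -0.039 -0.125 -0.139 -0.189 255; -0.054 -0.175 -0.139 -0.264 255; -0.07 -0.225 -0.139 -0.34 255; -0.085 -0.275 -0.139 -0.415 255; -0.1 -0.325 -0.139 -0.491 255",
)

```text
t: 4.82
position: [0.5351, 0.0029, 0.1476]
tool_rot: [[0.994, 0.109, -0.003], [0.109, -0.994, 0.001], [-0.003, -0.001, -1.0]]
ft_force: [1.1, 0.2, -4.9]
finger_gap: 0.601
grasp_force: 54.5
```

```bash
python3 - <<'E'
from h import *
p,y,S=avgpose(4)
go(p,y,.551,.182,.15,21.2)
E
```

```text
t 5.03 mean pos [0.5352 0.0093 0.1479] sd [0.0001 0.0046 0.0001] yaw 6.73 sd 0.28 F [ 0.2 -1.3 -3.7] gap 0.605 grip 54.3
shift 0.0360 -0.1696 -0.0021 turn -0.2525
```

```bash
python3 - <<'E'
from h import *
s=snap('wrist');o=manip.observe();print(o['position'],s['range_z'].shape,proj(s,[[.551,.182,.044],[.5,.182,.044]]))
cv2.imwrite('pics/w4.png',s['img'])
try:
    m,*r=rect(s,(.551,.182),.044,.040,.0475);print(m.sum(),r)
except Exception as e: print(e)
E
```

```text
[0.53527957 0.00080367 0.14781963] (384, 512) [[ 69.5067831  153.26731536]
 [ 75.22592287 203.7728429 ]]
4835 [array([0.55316888, 0.18032053]), array([0.55525705, 0.18091916]), 83.51771545410156, 54.259559631347656, 21.500886917114258, np.float64(21.40760149783307)]
```

View pics/w4.png

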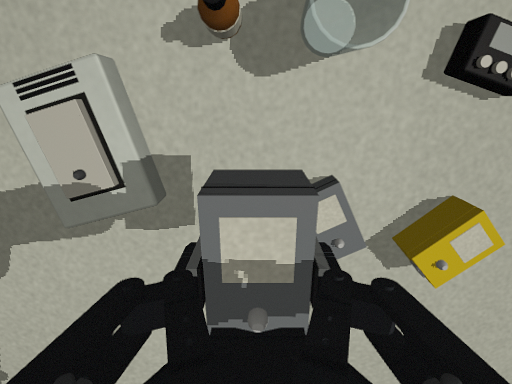

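The wrist view shows the bed at (70,148) with its stud at (79,174), and the held tall case with its lid stud at (258,318). I'll measure stud to stud in this one frame.

```bash
cat > m.py <<'E'
from h import *
def stud(s,u,v,r,dark):
    g=cv2.GaussianBlur(cv2.cvtColor(s['img'],cv2.COLOR_BGR2GRAY),(0,0),.7).astype(float)[v-r:v+r+1,u-r:u+r+1]
    g=g-np.median(g);g=-g if dark else g;m=(g>.5*g.max()).astype(np.uint8)
    n,l,st,c=cv2.connectedComponentsWithStats(m);k=1+st[1:,4].argmax();return c[k]+[u-r,v-r],st[k]
E
python3 - <<'E'
from m import *
R=[]
for i in range(3):
    s=snap('wrist');o=manip.observe();p=o['position']
    b,st=stud(s,79,174,12,True);B=onplane(s,b,.049)[0]
    c,sc=stud(s,258,318,14,False);T=onplane(s,c,p[2]+.0423)[0]
    y=np.arctan2(o['tool_rot'][1,0],o['tool_rot'][0,0])
    m,*r=rect(s,(.552,.181),.044,.040,.0475)
    m2,*r2=rect(s,p,p[2]+.0353,p[2]+.0293,p[2]+.0413)
    d=T[:2]-p[:2];e=np.array([np.cos(y),np.sin(y)]);f=np.array([-e[1],e[0]])
    print('p',p.round(4),'yaw',np.degrees(y).round(2),'bedstud',b,st,B.round(4),'casestud',c,sc,T.round(4),'in tool',(d@e).round(4),(d@f).round(4))
    print('bed',r[0],r[2:],'lid',r2[0],r2[2:])
E
```

```text
p [ 5.354e-01 -5.000e-04  1.480e-01] yaw 5.99 bedstud [ 75.94545455 174.80909091] [  3   8  13  11 110] [0.533  0.1721 0.049 ] casestud [257.     330.4375] [ 9 26  9  2 16] [ 0.5132 -0.0014  0.1903] in tool -0.0222 0.0014
bed [0.55311591 0.18035916] [83.60010528564453, 54.19032669067383, 21.599660873413086, np.float64(21.477985366583397)] lid [0.54391064 0.00172404] [75.64099884033203, 75.03363800048828, -81.2101936340332, np.float64(5.6330358722091205)]
p [ 0.5356 -0.001   0.1482] yaw 5.92 bedstud [ 74.89622642 175.35849057] [  2   9  13  10 106] [0.5329 0.1719 0.049 ] casestud [257.     330.4375] [ 9 26  9  2 16] [ 0.5134 -0.0026  0.1905] in tool -0.0223 0.0007
bed [0.55315015 0.18014023] [83.40170288085938, 54.531715393066406, 21.48399543762207, np.float64(21.21974528254674)] lid [5.44059265e-01 4.43859100e-04] [75.6125717163086, 74.90719604492188, -81.37482452392578, np.float64(5.3969882162178635)]
p [ 0.5358 -0.0011  0.1485] yaw 5.89 bedstud [ 74.36111111 175.56481481] [  1   9  13  11 108] [0.533 0.172 0.049] casestud [257.     330.4375] [ 9 26  9  2 16] [ 0.5136 -0.0031  0.1908] in tool -0.0223 0.0003
bed [0.55314795 0.18037323] [83.6858901977539, 54.11994171142578, 21.393898010253906, np.float64(21.197645025330132)] lid [5.44258362e-01 1.87953949e-04] [76.12677764892578, 74.97455596923828, -81.40643215179443, np.float64(5.532496204358978)]
```

```bash
python3 - <<'E'
from h import *
p,y,S=avgpose(2)
go(p,y,.5522,.1798,.13,21.4)
E
```

```text
t 5.33 mean pos [ 0.536  -0.0008  0.1488] sd [0.0001 0.0001 0.0001] yaw 5.91 sd 0.01 F [-0.6 -0.4 -3.7] gap 0.601 grip 54.3
shift 0.0347 -0.1780 0.0188 turn -0.2704
```

jog_arm(
  steps="0.008 -0.04 0 -0.06 255; 0.016 -0.08 0 -0.12 255; 0.024 -0.12 0 -0.18 255; 0.03 -0.155 0.005 -0.24 255; 0.0347 -0.178 0.012 -0.27 255; 0.0347 -0.178 0.0188 -0.27 255; 0.0347 -0.178 0.0188 -0.27 255; 0.0347 -0.178 0.0188 -0.27 255",
)

```text
t: 6.32
position: [0.5525, 0.179, 0.1304]
tool_rot: [[0.931, 0.364, 0.0], [0.364, -0.931, -0.002], [-0.001, 0.002, -1.0]]
ft_force: [0.1, 0.0, -3.7]
finger_gap: 0.606
grasp_force: 54.3
```

```bash
python3 - <<'E'
from h import *
p,y,S=avgpose(4)
go(p,y,.5522,.1798,.066,21.4)
p,y,S=avgpose(2)
go(p,y,.5522,.1798,.066,21.4)
E
```

```text
t 6.53 mean pos [0.5525 0.1801 0.1308] sd [0.0001 0.0004 0.0001] yaw 21.41 sd 0.04 F [-0.4 -0.8 -3.5] gap 0.604 grip 54.3
shift -0.0004 0.0002 0.0648 turn 0.0001
t 6.62 mean pos [0.5522 0.181  0.1308] sd [0.     0.0001 0.    ] yaw 21.49 sd 0.01 F [-0.7 -0.4 -3.4] gap 0.601 grip 54.3
shift -0.0004 0.0011 0.0648 turn 0.0016
```

jog_arm(
  steps="0 0.0007 0.03 0 255; 0 0.0007 0.052 0 255; 0 0.0007 0.062 0 255; 0 0.0007 0.066 0 255; 0 0.0007 0.069 0 255; 0 0.0007 0.072 0 255; 0 0.0007 0.0745 0 255; 0 0.0007 0.0745 0 255",
)

```text
t: 7.62
position: [0.5522, 0.1808, 0.0559]
tool_rot: [[0.93, 0.367, -0.0], [0.367, -0.93, -0.0], [-0.0, 0.0, -1.0]]
ft_force: [-0.4, -0.1, -3.9]
finger_gap: 0.599
grasp_force: 54.4
```

```bash
python3 - <<'E'
from h import *
p,y,S=avgpose(3)
go(p,y,.5522,.1798,.0545,21.4)
E
```

```text
t 7.78 mean pos [0.5523 0.1808 0.0561] sd [0. 0. 0.] yaw 21.54 sd 0.00 F [-0.4  0.4 -3.7] gap 0.599 grip 54.4
shift -0.0005 0.0009 0.0016 turn 0.0024
```

No contact force at 6.6 mm below the stud's top, so the stud is in the socket. Next I lower the case, release, and check.

jog_arm(
  steps="0 0 0.001 0 255; 0 0 0.002 0 255; 0 0 0.002 0 255; 0 0 0.002 0 60; 0 0 0.002 0 60; 0 0 0.002 0 60; 0 0 -0.01 0 60; 0 0 -0.05 0 60; 0 0 -0.1 0 60; 0 0 -0.1 0 60",
)

```text
t: 9.02
position: [0.5558, 0.1828, 0.1621]
tool_rot: [[0.93, 0.367, 0.011], [0.367, -0.93, 0.004], [0.012, 0.0, -1.0]]
ft_force: [0.7, 0.8, -0.1]
finger_gap: 0.765
grasp_force: 0.0
```

```bash
python3 - <<'E'
from m import *
p,y,S=avgpose(5)
s=S[-1];m,*r=rect(s,(.5532,.181),.09,.085,.0945);print(r)
q=onplane(s,(0,0),.09)
go(p,y,.4976,-.080,.19,31)
go(p,y,.5532,.1805,.18,21.4)
# top check of low case with wrist-bias
s=snap('top');
for z,c in((.09,(.551,.182)),(.03,(.4976,-.08))):
    m,*r=rect(s,c,z,z-.005,z+.0045);print('top',r[0]+[.002,-.002],r[2:])
E
```

```text
t 9.28 mean pos [0.5522 0.1808 0.1563] sd [0.001  0.0006 0.0017] yaw 21.54 sd 0.00 F [-0.2  0.4  0.6] gap 0.764 grip 0.0
[array([0.55448309, 0.1818606 ]), array([0.55719239, 0.18289058]), 83.39530181884766, 51.734466552734375, 21.552446365356445, np.float64(21.33688550488361)]
shift -0.1465 0.2225 -0.0337 turn -0.1652
shift 0.0008 0.0006 -0.0237 turn 0.0024
top [0.53702826 0.1727753 ] [53.51496124267578, 51.51991653442383, -69.32616233825684, np.float64(-89.27156362505187)]
top [ 0.4992724  -0.08233327] [84.87287139892578, 51.96233367919922, 33.00658416748047, np.float64(30.742245801112546)]
```

jog_arm(
  steps="-0.028 0.045 -0.034 -0.04 60; -0.056 0.09 -0.034 -0.08 60; -0.085 0.135 -0.034 -0.12 60; -0.115 0.18 -0.034 -0.16 60; -0.14 0.215 -0.034 -0.18 60; -0.1457 0.225 -0.034 -0.1826 60; -0.1457 0.225 -0.034 -0.1826 60; -0.1457 0.225 -0.034 -0.1826 60",
)

```text
t: 10.32
position: [0.4996, -0.0795, 0.1897]
tool_rot: [[0.846, 0.533, -0.0], [0.533, -0.846, 0.002], [0.001, -0.001, -1.0]]
ft_force: [0.8, 1.1, 0.4]
finger_gap: 0.769
grasp_force: 0.0
```

```bash
python3 - <<'E'
from m import *
w=load('wrist');C=cloud(w);m,*r=rect(w,(.5532,.181),.09,.085,.0945)
P=C[m];A=np.c_[P[:,:2]-P[:,:2].mean(0),np.ones(len(P))];print('seated lid plane',np.linalg.lstsq(A,P[:,2],rcond=None)[0])
p,y,S=avgpose(5)
for s in S[-2:]:
    m,*r=rect(s,(.4993,-.082),.03,.025,.0345);print(r)
go(p,y,*r[0],.005,r[4])
p,y,S=avgpose(2);print(p,y);go(p,y,*r[0],.005,r[4])
E
```

```text
seated lid plane [-8.96585616e-05  8.89544743e-04  8.88909252e-02]
t 10.57 mean pos [ 0.4996 -0.0801  0.1899] sd [0.0001 0.0005 0.    ] yaw 32.18 sd 0.04 F [ 0.4 -0.4 -0.4] gap 0.763 grip 0.0
[array([ 0.49902228, -0.07937624]), array([ 0.50068799, -0.0784616 ]), 83.92494201660156, 51.72677230834961, 33.19350051879883, np.float64(34.194065544504724)]
[array([ 0.49877686, -0.07948579]), array([ 0.50061211, -0.07840378]), 83.06910705566406, 52.2079963684082, 32.19847869873047, np.float64(33.24272563429594)]
shift -0.0004 -0.0009 0.1849 turn -0.0004
t 10.68 mean pos [ 0.4994 -0.0812  0.19  ] sd [0.     0.0002 0.    ] yaw 32.07 sd 0.02 F [ 0.2 -0.3 -0. ] gap 0.767 grip 0.0
[ 0.49941181 -0.08122618  0.1899658 ] 32.07278427174182
shift 0.0004 -0.0018 0.1850 turn -0.0022
```

jog_arm(
  steps="0.0003 -0.0012 0.05 -0.013 60; 0.0003 -0.0012 0.1 -0.013 60; 0.0003 -0.0012 0.13 -0.013 60; 0.0003 -0.0012 0.16 -0.013 60; 0.0003 -0.0012 0.178 -0.013 60; 0.0003 -0.0012 0.184 -0.013 60; 0.0003 -0.0012 0.184 -0.013 60; 0.0003 -0.0012 0.184 -0.013 60",
)

```text
t: 11.68
position: [0.4999, -0.0809, 0.007]
tool_rot: [[0.841, 0.541, 0.002], [0.541, -0.841, -0.0], [0.002, 0.001, -1.0]]
ft_force: [-1.0, 0.5, -0.2]
finger_gap: 0.764
grasp_force: 0.0
```

```bash
python3 - <<'E'
from m import *
p,y,S=avgpose(3)
go(p,y,.499,-.080,.0055,32.8)
s=S[-1];m,*r=rect(s,(.4993,-.082),.03,.025,.0345);print(r)
v,u=np.nonzero(m)
for vv in (230,250,270): 
    q=u[v==vv]; print(vv,(q.min(),q.max()) if len(q) else None)
E
```

```text
t 11.82 mean pos [ 0.4997 -0.0809  0.0069] sd [0.0001 0.     0.0001] yaw 32.74 sd 0.00 F [ 0.2  0.2 -0.5] gap 0.765 grip 0.0
shift -0.0001 -0.0012 0.0014 turn -0.0011
[array([ 0.49960989, -0.07917252]), array([ 0.50369659, -0.07650028]), 84.19984436035156, 51.671112060546875, 33.1206169128418, np.float64(33.36933647991552)]
230 (np.int64(203), np.int64(306))
250 (np.int64(204), np.int64(305))
270 (np.int64(206), np.int64(304))
```

jog_arm(
  steps="0.0005 -0.0013 0.001 -0.005 60; 0.0005 -0.0013 0.001 -0.005 255; 0.0005 -0.0013 0.001 -0.005 255; 0.0005 -0.0013 0.001 -0.005 255; 0.0005 -0.0013 0.001 -0.005 255; 0.0005 -0.0013 0.001 -0.005 255",
  squeeze=60,
)

```text
t: 12.58
position: [0.499, -0.0793, 0.0055]
tool_rot: [[0.838, 0.545, 0.001], [0.545, -0.838, -0.0], [0.001, 0.001, -1.0]]
ft_force: [-1.0, 0.5, 6.1]
finger_gap: 0.597
grasp_force: 65.0
```

```bash
python3 - <<'E'
from m import *
p,y,S=avgpose(3)
e=np.array([np.cos(np.radians(y)),np.sin(np.radians(y))])
s=S[-1];m,*r=rect(s,(.4993,-.080),.03,.025,.0345);print(r)
d=r[0]-p[:2];print('case in tool',d@e,d@[-e[1],e[0]])
cv2.imwrite('pics/w5.png',s['img'])
E
```

```text
t 12.72 mean pos [ 0.499  -0.0793  0.0055] sd [0. 0. 0.] yaw 33.04 sd 0.00 F [-0.6  0.8  5.6] gap 0.594 grip 65.0
[array([ 0.49754318, -0.07558932]), array([ 0.50402355, -0.07546334]), 84.05870056152344, 72.28526306152344, 33.06013488769531, np.float64(33.03670535400542)]
case in tool 0.0008057594083206343 0.0039304692068748886
```

View pics/w5.png

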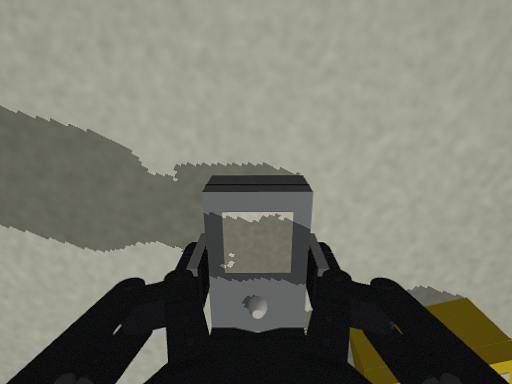

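The low case is held squarely, with its stud at (257,307). Next I lift it and carry it over the tall case.

jog_arm(
  steps="0 0 -0.03 0 255; 0 0 -0.08 0 255; 0 0 -0.125 0 255; 0.03 -0.03 -0.1345 0.03 255; 0.065 -0.065 -0.1345 0.07 255; 0.1 -0.1 -0.1345 0.11 255; 0.135 -0.136 -0.1345 0.15 255; 0.165 -0.166 -0.1345 0.18 255; 0.1873 -0.1888 -0.1345 0.2014 255; 0.1873 -0.1888 -0.1345 0.2014 255",
)

```text
t: 13.98
position: [0.551, 0.1853, 0.138]
tool_rot: [[0.928, 0.372, -0.003], [0.372, -0.928, 0.002], [-0.002, -0.003, -1.0]]
ft_force: [0.2, 0.2, -3.1]
finger_gap: 0.597
grasp_force: 64.1
```

jog_arm(
  steps="0 0 0 0 255; 0 0 0 0 255",
)

```text
t: 14.22
position: [0.5526, 0.1787, 0.1388]
tool_rot: [[0.931, 0.364, -0.001], [0.364, -0.931, -0.002], [-0.002, 0.001, -1.0]]
ft_force: [0.2, 0.0, -2.6]
finger_gap: 0.598
grasp_force: 64.1
```

```bash
python3 - <<'E'
from m import *
p,y,S=avgpose(4)
go(p,y,.5531,.1812,.1,21.5)
E
```

```text
t 14.43 mean pos [0.5528 0.1795 0.1393] sd [0.     0.0004 0.0002] yaw 21.37 sd 0.02 F [-0.5 -0.3 -3.1] gap 0.595 grip 64.1
shift 0.0009 -0.0015 0.0393 turn -0.0022
```

jog_arm(
  steps="0.0006 -0.0009 0.012 -0.002 255; 0.0006 -0.0009 0.025 -0.002 255; 0.0006 -0.0009 0.032 -0.002 255; 0.0006 -0.0009 0.035 -0.002 255; 0.0006 -0.0009 0.038 -0.002 255; 0.0006 -0.0009 0.041 -0.002 255; 0.0006 -0.0009 0.042 -0.002 255; 0.0006 -0.0009 0.042 -0.002 255",
)

```text
t: 15.42
position: [0.553, 0.182, 0.0976]
tool_rot: [[0.93, 0.368, 0.0], [0.368, -0.93, 0.0], [0.0, 0.0, -1.0]]
ft_force: [0.4, 0.7, -3.8]
finger_gap: 0.596
grasp_force: 64.1
```

```bash
python3 - <<'E'
from m import *
p,y,S=avgpose(3)
go(p,y,.5531,.1812,.0955,21.5)
E
```

```text
t 15.57 mean pos [0.5531 0.1821 0.0977] sd [0. 0. 0.] yaw 21.60 sd 0.00 F [-0.5  0.4 -4.2] gap 0.595 grip 64.1
shift -0.0003 0.0008 0.0022 turn 0.0018
```

The stud has entered with no resistance. I'll seat the case and hold before pressing.

jog_arm(
  steps="0 0 0.001 0 255; 0 0 0.002 0 255; 0 0 0.003 0 255; 0 0 0.003 0 255; 0 0 0.003 0 255; 0 0 0.003 0 255",
)

```text
t: 16.32
position: [0.5531, 0.182, 0.0948]
tool_rot: [[0.93, 0.368, 0.0], [0.368, -0.93, -0.0], [0.0, 0.0, -1.0]]
ft_force: [-2.2, -0.8, 3.7]
finger_gap: 0.594
grasp_force: 64.8
```

```bash
python3 - <<'E'
from m import *
p,y,S=avgpose(2)
print(p)
E
```

```text
t 16.43 mean pos [0.553  0.182  0.0947] sd [0. 0. 0.] yaw 21.61 sd 0.00 F [-2.5 -1.7  3.7] gap 0.593 grip 64.8
[0.55302801 0.18204024 0.09472709]
```

jog_arm(
  steps="0 0 0.001 0 255; 0 0 0.002 0 255; 0 0 0.003 0 255; 0 0 0.004 0 255; 0 0 0.005 0 255; 0 0 0.005 0 255; 0 0 0.005 0 255",
)

```text
t: 17.3
position: [0.5531, 0.182, 0.0903]
tool_rot: [[0.93, 0.368, 0.0], [0.368, -0.93, -0.0], [0.0, 0.0, -1.0]]
ft_force: [-4.1, -2.0, 9.2]
finger_gap: 0.599
grasp_force: 65.2
```

jog_arm(
  steps="0 0 0.001 0 255; 0 0 0.002 0 255; 0 0 0.003 0 255; 0 0 0.003 0 255; 0 0 0.003 0 255",
)

```text
t: 17.92
position: [0.5531, 0.1821, 0.0894]
tool_rot: [[0.93, 0.368, 0.001], [0.368, -0.93, -0.0], [0.001, 0.001, -1.0]]
ft_force: [-6.0, -3.4, 17.5]
finger_gap: 0.593
grasp_force: 66.7
```

```bash
python3 - <<'E'
from m import *
p,y,S=avgpose(3);print(p)
s=S[-1]
m,*r=rect(s,(.5535,.182),.114,.106,.1225,.055);print(r)
v,u=np.nonzero(m);P=cloud(s)[m];print('lid z',np.median(P[:,2]))
t=snap('top');m,*r=rect(t,(.59,.15),.034,.029,.0385,.02);C=cloud(t)
print('top',[x for x in r])
w=load('wrist');a=w['img'];cv2.imwrite('pics/f.png',np.vstack([a[150:384],]))
z=snap('scene');q=proj(z,[.553,.182,.06])[0].astype(int);cv2.imwrite('pics/g.png',cv2.resize(z['img'][q[1]-60:q[1]+50,q[0]-70:q[0]+70],(700,550),interpolation=cv2.INTER_CUBIC))
E
```

```text
t 18.07 mean pos [0.5531 0.1821 0.0894] sd [0. 0. 0.] yaw 21.60 sd 0.00 F [-7.3 -3.9 17.4] gap 0.591 grip 66.7
[0.55312297 0.18210514 0.08944638]
[array([0.55423016, 0.18266608]), array([0.55891582, 0.18453991]), 85.01659393310547, 82.24110412597656, 21.61410903930664, np.float64(21.680986072295752)]
lid z 0.1129182434125312
top [array([0.59158392, 0.14514374]), array([0.59085942, 0.14531575]), 39.59136199951172, 14.616067886352539, 15.201491355895996, np.float64(17.929095414893737)]
```

View pics/g.png

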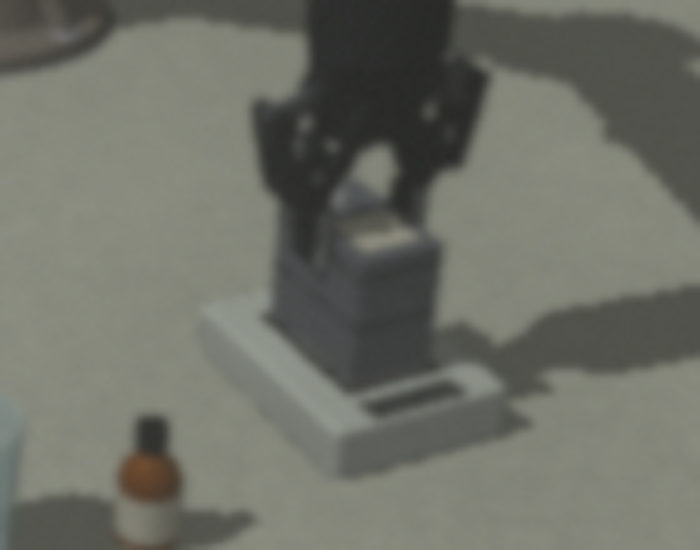

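The crop shows the two cases stacked flush in the dock at (355,300), still held by the fingers. The push force jumped to 17.5 N after about 6 mm of travel, and the low lid is at 113 mm, which matches the bed being at its stop.

```bash
python3 -c "
from plant import manip
print(manip.sign_off())"
```

```text
the job is handed in; nothing more can be done
None
```

I handed the job in with both cases seated over their studs and the bed pressed down about 6 mm to its stop. The gripper is still holding the low case down at about 17 N; no verdict came back.

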